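# Fetch the trophy out from behind the treats

## Task

At the bake-off table, first clear the paper cup, the glass jar and the foil pudding basin off their coasters onto the side tray, without shifting the trophy they stand around. Only when all three stand on the tray, fetch the trophy and stand it in the middle of the round winner's stand; after that, put the cup, the jar and the basin back, each on the middle of the very coaster it came from. Keep everything upright.

Things in the scene. Friction and masses are not known exactly. Their poses are not given: they have to be found in the camera images.
- cup_center (a point): Empty, plain off-white paper cup, open at the top, standing upright. 92 mm high, 64 mm across the rim, tapering to 51 mm at the foot. The point lies on its axis, 46 mm above its underside; 58 mm wide there. z is up along its axis. About 30 g. Starts on a coaster, a different one each time.
- jar_center (a point): Glass jar with a paper label and a closed steel lid, standing upright. 85 mm high; straight 56 mm body up to 55 mm, then a narrower shoulder and a lid 50 mm across. The point lies on its axis, 42.5 mm above its underside. z is up along its axis. About 200 g. Starts on a coaster, a different one each time.
- pudding_center (a point): Low round foil pudding basin with a flat brown card lid. 50 mm high; 54 mm across at the foot, 62 mm just under the lid, lid 66 mm across and 5 mm thick. The point lies on its axis, 25 mm above its underside, where it is 58 mm wide. z is up. About 150 g. Starts on a coaster, a different one each time.
- trophy_center (a point): Gold trophy cup, 105 mm high, 250 g, on a round wooden cake board 6 mm thick, amid the coasters. Black foot 50 mm across, thin stem, then a straight bowl 47-50 mm across, 64-105 mm above the underside. Thin handles stick out along +y and -y to 37 mm from the axis, 67-98 mm up: grip the bowl across x. Point: on the axis, 52.5 mm above the underside; mid-bowl is 32 mm higher. z is up.
- tray: Side tray of medium brown wood, 300 mm along its x, 150 mm along its y, with a low rim 14 mm high and 5 mm thick all round; inner floor 5 mm above the table. Origin at the centre of its underside, on the table. Fixed for the run; to the left or to the right of the cake board. Three things fit in a row along its x, 90 mm apart.
- stand: Winner's stand: round dark wooden block, 96 mm across and 24 mm high, flat on top. Origin at the centre of its underside, on the table. Fixed; on the opposite side of the cake board from the tray.
- coaster_a: Round cork coaster, 72 mm across, 4 mm thick, lying on the cake board (260 mm across), 85 mm from the trophy's start. Origin at the centre of its underside; its top is 4 mm above that and 10 mm above the table. All coasters look alike and are told apart by where they lie. Fixed.
- coaster_b: As coaster_a. All coasters look alike and are told apart by where they lie. Fixed.
- coaster_c: As coaster_a. All coasters look alike and are told apart by where they lie. Fixed.

How it is judged (in metres and radians):
On the way, in this order (a step that is already met when the one before it is completed fails the run):
1. cup, jar and basin all stand upright and released on the side tray, the trophy still within 20 mm of its starting place (x of cup_center in the frame of tray between -0.125 and 0.125 m and y of cup_center in the frame of tray between -0.05 and 0.05 m and z of cup_center in the frame of tray between 0.045 and 0.059 m and linear speed of each of cup, jar, pudding below 0.02 m/s and angular speed of each of cup, jar, pudding below 0.2 rad/s and angle between each of cup_center, jar_center, pudding_center's own z axis and vertical below 0.12 rad and contact force between the fingers and cup below 0.2 N and x of jar_center in the frame of tray between -0.125 and 0.125 m and y of jar_center in the frame of tray between -0.05 and 0.05 m and z of jar_center in the frame of tray between 0.0415 and 0.0555 m and contact force between the fingers and jar below 0.2 N and x of pudding_center in the frame of tray between -0.125 and 0.125 m and y of pudding_center in the frame of tray between -0.05 and 0.05 m and z of pudding_center in the frame of tray between 0.024 and 0.038 m and contact force between the fingers and pudding below 0.2 N and distance of trophy_center from where it was at the start of the episode below 0.02 m), for 0.2 s.
2. the trophy stands upright and released in the middle of the winner's stand while the cup, jar and basin are all still on the tray (horizontal distance between trophy_center and stand below 0.015 m and z of trophy_center in the frame of stand between 0.0715 and 0.0825 m and linear speed of each of trophy, cup, jar, pudding below 0.02 m/s and angular speed of each of trophy, cup, jar, pudding below 0.2 rad/s and angle between each of trophy_center, cup_center, jar_center, pudding_center's own z axis and vertical below 0.12 rad and contact force between the fingers and trophy below 0.2 N and x of cup_center in the frame of tray between -0.125 and 0.125 m and y of cup_center in the frame of tray between -0.05 and 0.05 m and z of cup_center in the frame of tray between 0.045 and 0.059 m and contact force between the fingers and cup below 0.2 N and x of jar_center in the frame of tray between -0.125 and 0.125 m and y of jar_center in the frame of tray between -0.05 and 0.05 m and z of jar_center in the frame of tray between 0.0415 and 0.0555 m and contact force between the fingers and jar below 0.2 N and x of pudding_center in the frame of tray between -0.125 and 0.125 m and y of pudding_center in the frame of tray between -0.05 and 0.05 m and z of pudding_center in the frame of tray between 0.024 and 0.038 m and contact force between the fingers and pudding below 0.2 N), for 0.2 s.
At the end, for the whole second after the job is handed in: The trophy stands upright on the winner's stand within 15 mm of its centre; the cup, the jar and the basin each stand upright within 15 mm of where they stood at the start, each on its own coaster; all are released and at rest (horizontal distance between trophy_center and stand below 0.015 m and z of trophy_center in the frame of stand between 0.0715 and 0.0825 m and linear speed of each of trophy, cup, jar, pudding below 0.02 m/s and angular speed of each of trophy, cup, jar, pudding below 0.2 rad/s and angle between each of trophy_center, cup_center, jar_center, pudding_center's own z axis and vertical below 0.12 rad and contact force between the fingers and trophy below 0.2 N and distance of each of cup_center, jar_center, pudding_center from where it was at the start of the episode below 0.015 m and contact force between the fingers and cup below 0.2 N and contact force between the fingers and jar below 0.2 N and contact force between the fingers and pudding below 0.2 N); the robot touches nothing.
It fails at once if the cup, jar, basin or trophy is knocked over (angle between any of cup_center, jar_center, pudding_center, trophy_center's own z axis and vertical above 0.7 rad).
It also fails if it takes over 141 s, if anything falls off the work surface, if the arm or the gripper's body presses on something with over 40 N, if the wrist force passes 120 N, or if a joint passes its speed limit or range.

## Robot

A 6-joint arm with a two-finger parallel gripper is mounted at the origin on the work surface. World frame = base frame: x ahead of the robot, y to its left, z up, the work surface at z = 0. Lengths are in m, angles in degrees, forces in N, time in s.
With the tool pointing down it reaches from about 0.3 to 0.75 m from the base axis. Payload 8.5 kg.
Tool frame: the origin (TCP) lies between the finger pads; the fingertips stand env.finger_overhang ahead of it and the grasp point (between the pads) lies 2 mm behind it (env.finger_overhang is the distance from the TCP to the fingertips, in m); z points along the fingers, y is the line along which they close (so a half turn about z gives the same grasp; the last joint's range is limited). The gripper opens to 85 mm and grips with 20 to 120 N. Pads are 22 mm wide; open, the fingers measure 114 mm over their backs; the gripper's body (76 mm by 85 mm) begins 54 mm behind the grasp point. The pads swing forward as they close: fully open they stand 13 mm farther back than shut.
Start: joints at [58.883, 21.807, 74.336, -0, 83.858, -12.336], TCP at [0.177, 0.521, 0.248] pointing down, gripper open.
Joint ranges: [-178.18, 178.18], [-50.72, 133.34], [12.68, 142.11], [-81.47, 261.47], [9.98, 163.14], [-165.26, 165.26]. Speed limits (degrees/s): [136.94, 136.94, 180, 180, 180, 180].

## Interface

Orientations are given as a 3x3 rotation matrix whose columns are the frame's x, y, z axes.
In Python, from rig import env gives the robot as it stands. The module is installed in compiled form; this text tells all that it offers.
- The arm moves only by the tool jog_arm, never from a script. Its arguments are lists of equal length, an entry for each row: "hand": the finger opening in m, from 0 to 0.0854; "travel": the shift along the world's x, y, z in m, a list of three; "yaw": the turn about the world's z in rad. A call has exactly 5 rows; each row shifts and turns the commanded pose from where the row before left it; what a row does not reach is not made up. A row lasts 1/8 s, in which the tool goes at most 62.5 mm and 10.7 degrees, less where a joint would pass 70% of its speed; a pose out of reach is approached as far as the arm can. A call is refused whole if a number of a shift passes 0.0625 or a number of a turn 0.188, either way. A call with a gripper value outside its range is refused whole. The fingers move at their own pace and stop on an object; "grip_force" is the grip in N (left out, the last holds). Time passes only in rows, so rows that do not move let the fingers close, or fill a call up. It gives the time, the measured TCP pose, the force, the opening and the grip force at its end, in the units of the state.
- env.observe(): the state, without advancing time (a new reading comes with each control period).
- env.get_image(name): name is "side" or "top"; returns the picture (480x640x3 uint8, red, green, blue); there is no depth.
- env.calibration(name): a dict with "fx", "fy", "cx", "cy" (pixels), "position" and "rotation" of the camera in the world. Camera axes: x right, y down, z forward; pixel columns grow to the right and rows downward; lengths in m; the calibration is good to about 2 mm. A picture is of the moment at which its call begins. calibration takes no time and is no camera call.
- env.close_job(): hands the job in; it is judged then, once.
The state is a dict: "time_s": time; "q": joint angles; "qvel": joint speeds; "joint_efforts": joint torques, N m; "position": TCP position; "tool_rot": TCP orientation; "ft_force": force on the tool from outside, world axes, zero at the start; "wrist_torque": the same for the moment, N m; "grip_width": finger opening in m; "gripper_force": force on a finger pad.
Only numpy, scipy, OpenCV 4.12 (cv2) and the standard library are available. Lean on these libraries where they do the work, as an engineer would, in place of code of your own. Each camera call takes 0.05 s, during which the arm holds its last target. There are 200 camera calls.

## Working session

There is one attempt and no reset: what is moved stays moved. The work goes in short steps, Python scripts to look and compute and a tool call to move; the robot and the scene stay as the last step left them, time stands still between calls to the robot, and variables do not carry over. Pictures are saved under pics/ and viewed, at most 14 in all, crops included, and the job is handed in when it is done.

Besides the shell and the picture viewer there is one more tool, called after "Call:" as name([rows], argument=value, ...), one row to a line, values as JSON. jog_arm: Moves the arm, as the interface text tells. Its arguments: {"type":"object","properties":{"hand":{"type":"array"},"travel":{"type":"array"},"yaw":{"type":"array"},"grip_force":{"type":"number"}},"required":["hand","travel","yaw"]}

```bash
mkdir -p pics
python3 - <<'E'
from rig import env
import cv2
o=env.observe();print(o);print(env.finger_overhang)
for n in("top","side"):
    print(n,env.calibration(n)); cv2.imwrite(f"pics/{n}0.png",env.get_image(n)[:,:,::-1])
E
```

```text
{'time_s': 0.0, 'q': array([ 5.88822129e+01,  2.18399195e+01,  7.43858084e+01, -7.89539932e-06,
        8.38591234e+01, -1.23352170e+01]), 'qvel': array([-0.02897392,  0.12194056,  0.03722483,  0.04756814,  0.01995186,
       -0.11611445]), 'joint_efforts': array([ 5.28856890e-04, -4.48464382e+01, -2.31282467e+01, -8.03263129e-05,
        4.56021240e-03, -8.89391856e-06]), 'position': array([0.17693591, 0.52046524, 0.2477156 ]), 'tool_rot': array([[-9.46747136e-01,  3.21977133e-01, -7.65228522e-04],
       [ 3.21977887e-01,  9.46746340e-01, -1.26790901e-03],
       [ 3.16239596e-04, -1.44677588e-03, -9.99998903e-01]]), 'ft_force': array([-0.68527803,  0.25350373, -0.60177641]), 'wrist_torque': array([ 0.03352919,  0.00438597, -0.00872885]), 'gripper_force': 0.0, 'grip_width': 0.08528323276786665}
0.017
top {'fx': 590.8100019124997, 'fy': 590.8100019124997, 'cx': 312.6896383659937, 'cy': 237.57113773641296, 'position': array([0.33771908, 0.03142209, 1.09958867]), 'rotation': array([[-9.01126677e-02, -9.69377043e-01,  2.28446615e-01],
       [-9.95931577e-01,  8.77038318e-02, -2.06961708e-02],
       [ 2.67493538e-05, -2.29382184e-01, -9.73336433e-01]])}
side {'fx': 572.1849355209043, 'fy': 572.1849355209043, 'cx': 314.3777810735485, 'cy': 245.25239245989897, 'position': array([0.37954252, 0.74553331, 0.68994548]), 'rotation': array([[-0.96747426, -0.14567492,  0.20681484],
       [-0.25243242,  0.60919141, -0.7517737 ],
       [-0.01647525, -0.77952848, -0.62615008]])}
```

View pics/top0.png

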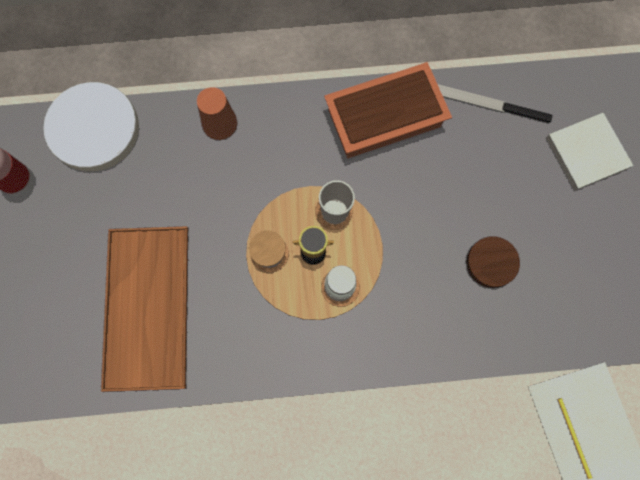

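View pics/side0.png

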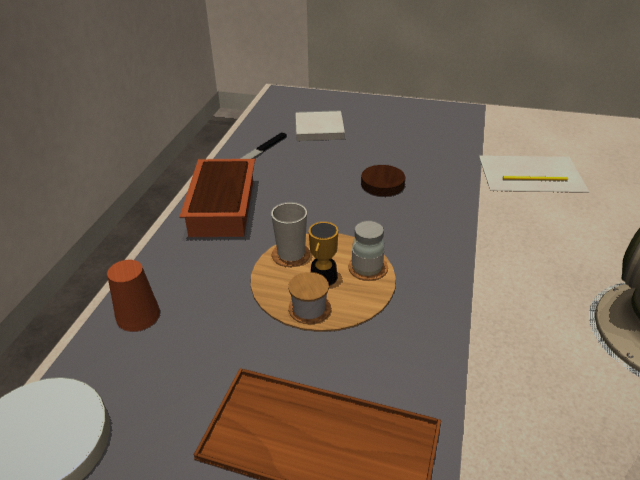

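Run:
```python
import cv2
a=cv2.imread("pics/top0.png")[170:330,235:395]; b=cv2.imread("pics/side0.png")[190:340,235:411]
cv2.imwrite("pics/topc.png",cv2.resize(a,(600,600),interpolation=cv2.INTER_CUBIC))
cv2.imwrite("pics/sidec.png",cv2.resize(b,(704,600),interpolation=cv2.INTER_CUBIC))
```

```text
(no output)
```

View pics/topc.png

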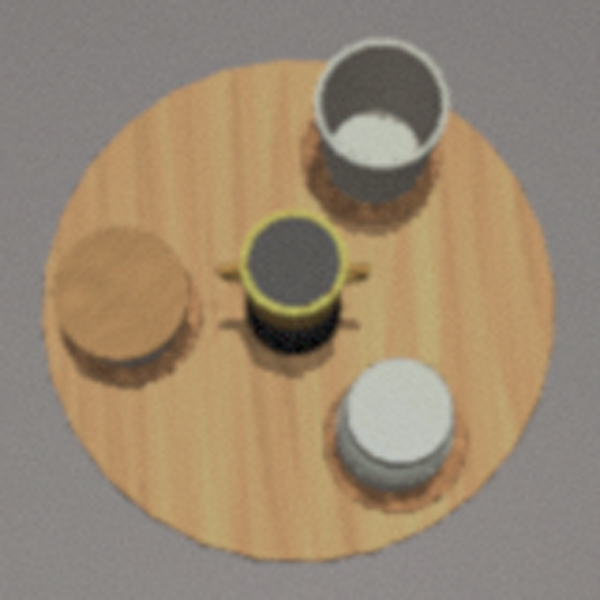

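View pics/sidec.png

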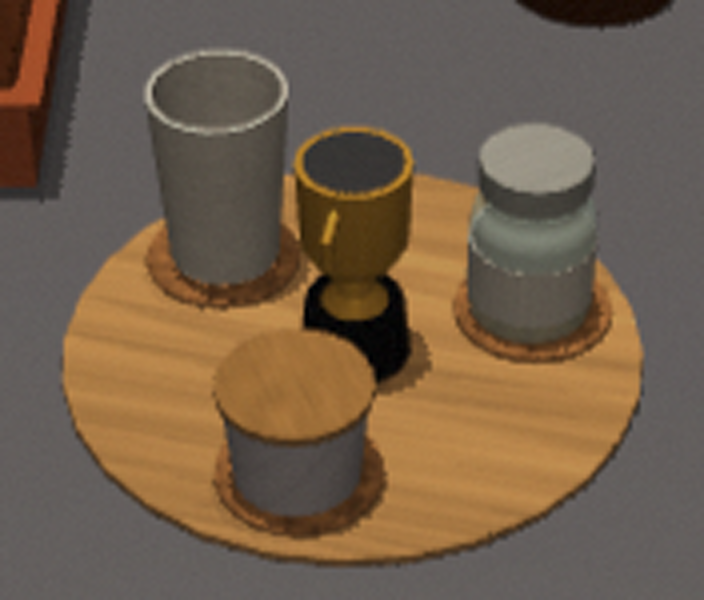

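```bash
cat > h.py <<'E'
import numpy as np
from rig import env
def ray(cam,u,v,z):
    c=env.calibration(cam);d=c["rotation"]@[(u-c["cx"])/c["fx"],(v-c["cy"])/c["fy"],1]
    p=c["position"];return (p+d*(z-p[2])/d[2])[:2]
def proj(cam,p):
    c=env.calibration(cam);q=c["rotation"].T@(np.array(p)-c["position"]);return np.array([c["fx"]*q[0]/q[2]+c["cx"],c["fy"]*q[1]/q[2]+c["cy"]])
def crop(name,cam,x0,y0,w,h,s):
    import cv2
    im=env.get_image(cam)[y0:y0+h,x0:x0+w,::-1];cv2.imwrite(name,cv2.resize(im,(w*s,h*s),interpolation=cv2.INTER_CUBIC))
E
python3 - <<'E'
from h import *
np.set_printoptions(precision=4,suppress=True)
T=lambda u,v:((u+.5)/3.75-.5+235,(v+.5)/3.75-.5+170)
S=lambda u,v:((u+.5)/4-.5+235,(v+.5)/4-.5+190)
R={}
for n,t,s,z in[("cup",(382,104),(217,91),.102),("jar",(400,411),(537,155),.095),("bas",(124,294),(295,385),.060),("tro",(294,264),(355,163),.111)]:
    a=ray("top",*T(*t),z);b=ray("side",*S(*s),z);R[n]=(a+b)/2;print(n,a,b,R[n])
for n in R:print(n,np.linalg.norm(R[n]-R["tro"]))
h=ray("top",*T(218,270),.09)-ray("top",*T(370,271),.09);print("handle",h,np.degrees(np.arctan2(h[0],h[1])))
print("board",ray("top",*T(298,310),.006))
for c in[(109,227.5),(189,227.5),(186,389),(103,390)]:print("tray t",ray("top",*c,.014))
for c in[(242,374),(440,432),(199,458)]:print("tray s",ray("side",*c,.014))
print("stand",ray("top",493.5,259.5,.024),ray("side",383,177,.024))
E
```

```text
cup [ 0.6406 -0.0382] [ 0.6411 -0.0398] [ 0.6409 -0.039 ]
jar [ 0.4958 -0.0323] [ 0.4966 -0.0354] [ 0.4962 -0.0338]
bas [0.5697 0.0917] [0.5706 0.0929] [0.5702 0.0923]
tro [0.5654 0.0102] [0.5662 0.0086] [0.5658 0.0094]
cup 0.08931005861830658
jar 0.08190360972281606
bas 0.08303454952620348
tro 0.0
handle [0.0069 0.0707] 5.556358521034007
board [0.5657 0.0081]
tray t [0.6468 0.3911]
tray t [0.6332 0.2401]
tray t [0.337  0.2579]
tray t [0.3486 0.4051]
tray s [0.6302 0.2528]
tray s [0.3389 0.2804]
tray s [0.6371 0.3942]
stand [ 0.5184 -0.3216] [ 0.5141 -0.3181]
```

Call:
jog_arm([
  [0.039,-0.043,0],
  [0.039,-0.043,0],
  [0.039,-0.043,0],
  [0.039,-0.043,0],
  [0.039,-0.043,0],
], hand=[0.085,0.085,0.085,0.085,0.085], yaw=[-0.124,-0.124,-0.124,-0.124,-0.124], grip_force=25)

```text
time_s: 0.72
position: [0.373, 0.3041, 0.2482]
tool_rot: [[-0.58, 0.815, -0.0], [0.815, 0.58, -0.0], [0.0, -0.0, -1.0]]
ft_force: [0.9, 0.5, -0.6]
grip_width: 0.085
gripper_force: 0.0
```

Call:
jog_arm([
  [0.039,-0.043,0],
  [0.039,-0.043,0],
  [0.039,-0.043,0],
  [0.039,-0.043,0],
  [0.039,-0.043,0],
], hand=[0.085,0.085,0.085,0.085,0.085], yaw=[-0.124,-0.124,-0.124,-0.124,-0.124])

```text
time_s: 1.35
position: [0.568, 0.0891, 0.248]
tool_rot: [[0.001, 1.0, -0.001], [1.0, -0.001, 0.0], [0.0, -0.001, -1.0]]
ft_force: [0.2, 0.3, -0.5]
grip_width: 0.0849
gripper_force: 0.0
```

Run:
```python
from h import *
np.set_printoptions(precision=4,suppress=True)
for p in[(.6332,.2401),(.337,.2579),(.6468,.3911)]:print(proj("side",(*p,.014)))
print(proj("side",(.518,-.3216,.024)))
o=env.observe();print(o["position"],o["tool_rot"])
```

```text
[243.0395 366.9959]
[442.868  418.1853]
[193.0559 454.2184]
[381.5055 175.9521]
[0.568  0.0891 0.248 ] [[ 0.0013  1.     -0.0007]
 [ 1.     -0.0013  0.0002]
 [ 0.0002 -0.0007 -1.    ]]
```

Run:
```python
from h import *
import cv2
a=cv2.imread("pics/side0.png")[355:475,190:450];b=cv2.imread("pics/top0.png")[215:400,90:200]
a=cv2.resize(a,None,fx=2,fy=2,interpolation=cv2.INTER_CUBIC);b=cv2.resize(b,None,fx=2,fy=2,interpolation=cv2.INTER_CUBIC)
c=np.zeros((370,740,3),np.uint8);c[:240,:520]=a;c[:370,520:740]=b;cv2.imwrite("pics/tray.png",c)
```

```text
(no output)
```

View pics/tray.png

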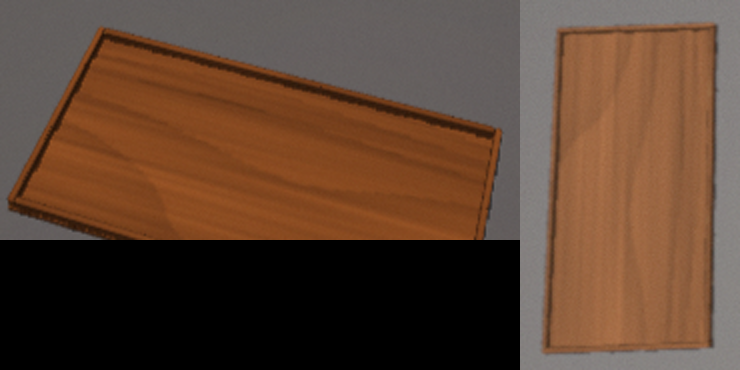

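Call:
jog_arm([
  [0.003,0.001,-0.05],
  [0,0,-0.05],
  [0,0,-0.05],
  [0,0,-0.03],
  [0,0,-0.016],
], hand=[0.085,0.085,0.085,0.085,0.085], yaw=[0,0,0,0,0])

```text
time_s: 1.98
position: [0.5694, 0.0917, 0.0506]
tool_rot: [[-0.003, 1.0, -0.003], [1.0, 0.003, 0.0], [0.0, -0.003, -1.0]]
ft_force: [0.9, 0.1, -0.1]
grip_width: 0.0851
gripper_force: 0.0
```

Call:
jog_arm([
  [0,0,0],
  [0,0,0],
  [0,0,0],
  [0,0,0],
  [0,0,0],
], hand=[0.06,0.06,0.06,0.06,0.06], yaw=[0,0,0,0,0])

```text
time_s: 2.6
position: [0.5703, 0.0917, 0.053]
tool_rot: [[-0.003, 1.0, 0.001], [1.0, 0.003, -0.0], [-0.0, 0.001, -1.0]]
ft_force: [-0.2, 0.8, 3.8]
grip_width: 0.0645
gripper_force: 28.2
```

Call:
jog_arm([
  [0,0,0.01],
  [0,0,0.02],
  [0,0,0.025],
  [0,0,0.025],
  [0,0,0.02],
], hand=[0.05,0.05,0.05,0.05,0.05], yaw=[0,0,0,0,0])

```text
time_s: 3.22
position: [0.5701, 0.0917, 0.1538]
tool_rot: [[-0.003, 1.0, 0.001], [1.0, 0.003, -0.0], [-0.0, 0.001, -1.0]]
ft_force: [0.2, -0.1, -1.4]
grip_width: 0.0649
gripper_force: 28.2
```

Call:
jog_arm([
  [-0.0078,0.0233,0],
  [-0.0078,0.0233,0],
  [-0.0078,0.0233,0],
  [-0.0078,0.0233,0],
  [-0.0078,0.0233,0],
], hand=[0.05,0.05,0.05,0.05,0.05], yaw=[0.157,0.157,0.157,0.157,0.157])

```text
time_s: 3.85
position: [0.5307, 0.2089, 0.1528]
tool_rot: [[-0.713, 0.702, 0.0], [0.702, 0.713, 0.0], [-0.0, 0.0, -1.0]]
ft_force: [-0.1, -1.2, -2.2]
grip_width: 0.065
gripper_force: 28.2
```

Call:
jog_arm([
  [-0.0078,0.0233,0],
  [-0.0078,0.0233,0],
  [-0.0078,0.0233,0],
  [-0.0078,0.0233,0],
  [-0.0078,0.0233,0],
], hand=[0.05,0.05,0.05,0.05,0.05], yaw=[0.157,0.157,0.157,0.157,0.157])

```text
time_s: 4.47
position: [0.4917, 0.3254, 0.1528]
tool_rot: [[-1.0, -0.007, 0.0], [-0.007, 1.0, 0.0], [-0.0, 0.0, -1.0]]
ft_force: [0.1, -0.9, -1.5]
grip_width: 0.0641
gripper_force: 28.2
```

Call:
jog_arm([
  [0,0,0],
  [0,0,-0.03],
  [0,0,-0.035],
  [0,0,-0.025],
  [0,0,-0.009],
], hand=[0.05,0.05,0.05,0.05,0.05], yaw=[0,0,0,0,0])

```text
time_s: 5.1
position: [0.4919, 0.3238, 0.0523]
tool_rot: [[-1.0, 0.0, -0.002], [0.0, 1.0, -0.001], [0.002, -0.001, -1.0]]
ft_force: [0.5, -0.3, -1.3]
grip_width: 0.0642
gripper_force: 28.3
```

Call:
jog_arm([
  [0,0,-0.003],
  [0,0,-0.002],
  [0,0,0],
  [0,0,0],
  [0,0,0],
], hand=[0.05,0.05,0.05,0.085,0.085], yaw=[0,0,0,0,0])

```text
time_s: 5.72
position: [0.4923, 0.3248, 0.0487]
tool_rot: [[-1.0, -0.002, 0.001], [-0.002, 1.0, 0.0], [-0.001, 0.0, -1.0]]
ft_force: [0.2, 0.4, 0.9]
grip_width: 0.0848
gripper_force: 0.0
```

Call:
jog_arm([
  [0,0,0],
  [0,0,0],
  [0,0,0.02],
  [0,0,0.05],
  [0,0,0.06],
], hand=[0.085,0.085,0.085,0.085,0.085], yaw=[0,0,0,0,0])

```text
time_s: 6.35
position: [0.4916, 0.3245, 0.1791]
tool_rot: [[-1.0, -0.002, -0.002], [-0.002, 1.0, -0.001], [0.002, -0.001, -1.0]]
ft_force: [1.0, -0.2, 0.9]
grip_width: 0.0848
gripper_force: 0.0
```

Call:
jog_arm([
  [0.0149,-0.0364,0],
  [0.0149,-0.0364,0],
  [0.0149,-0.0364,0],
  [0.0149,-0.0364,0],
  [0.0149,-0.0364,0],
], hand=[0.085,0.085,0.085,0.085,0.085], yaw=[-0.035,-0.035,-0.035,-0.035,-0.035])

```text
time_s: 6.98
position: [0.5669, 0.1415, 0.1784]
tool_rot: [[-0.985, 0.173, 0.0], [0.173, 0.985, 0.0], [-0.0, 0.0, -1.0]]
ft_force: [0.5, 0.6, 0.9]
grip_width: 0.0849
gripper_force: 0.0
```

Call:
jog_arm([
  [0.0149,-0.0364,0],
  [0.0149,-0.0364,0],
  [0.0149,-0.0364,0],
  [0.0149,-0.0364,0],
  [0.0149,-0.0364,0],
], hand=[0.085,0.085,0.085,0.085,0.085], yaw=[-0.035,-0.035,-0.035,-0.035,-0.035])

```text
time_s: 7.6
position: [0.6414, -0.0405, 0.1783]
tool_rot: [[-0.94, 0.342, -0.0], [0.342, 0.94, 0.0], [0.0, 0.0, -1.0]]
ft_force: [0.7, -0.1, -0.1]
grip_width: 0.0855
gripper_force: 0.0
```

Call:
jog_arm([
  [0,0,0],
  [0,0,-0.03],
  [0,0,-0.035],
  [0,0,-0.035],
  [0,0,-0.015],
], hand=[0.085,0.085,0.085,0.085,0.085], yaw=[0,0,0,0,0])

```text
time_s: 8.22
position: [0.6401, -0.0383, 0.0616]
tool_rot: [[-0.94, 0.34, -0.003], [0.34, 0.94, 0.001], [0.003, -0.0, -1.0]]
ft_force: [0.5, -0.6, 0.5]
grip_width: 0.0853
gripper_force: 0.0
```

Call:
jog_arm([
  [0,0,0],
  [0,0,0],
  [0,0,0],
  [0,0,0],
  [0,0,0],
], hand=[0.05,0.05,0.05,0.05,0.05], yaw=[0,0,0,0,0], grip_force=20)

```text
time_s: 8.85
position: [0.6415, -0.0394, 0.0648]
tool_rot: [[-0.94, 0.341, 0.002], [0.341, 0.94, -0.0], [-0.002, 0.0, -1.0]]
ft_force: [-1.4, -0.5, 6.0]
grip_width: 0.062
gripper_force: 9.4
```

Call:
jog_arm([
  [0,0,0.005],
  [0,0,0.02],
  [0,0,0.025],
  [0,0,0.025],
  [0,0,0.025],
], hand=[0.05,0.05,0.05,0.05,0.05], yaw=[0,0,0,0,0])

```text
time_s: 9.48
position: [0.641, -0.0393, 0.1644]
tool_rot: [[-0.94, 0.341, 0.0], [0.341, 0.94, 0.0], [-0.0, 0.0, -1.0]]
ft_force: [-0.0, 0.5, -0.9]
grip_width: 0.0613
gripper_force: 15.3
```

Call:
jog_arm([
  [-0.0059,0.036,0],
  [-0.0059,0.036,0],
  [-0.0059,0.036,0],
  [-0.0059,0.036,0],
  [-0.0059,0.036,0],
], hand=[0.05,0.05,0.05,0.05,0.05], yaw=[0.035,0.035,0.035,0.035,0.035])

```text
time_s: 10.1
position: [0.6112, 0.1418, 0.1636]
tool_rot: [[-0.985, 0.171, 0.0], [0.171, 0.985, 0.0], [-0.0, 0.0, -1.0]]
ft_force: [-0.0, 0.0, -0.1]
grip_width: 0.0617
gripper_force: 15.3
```

Call:
jog_arm([
  [-0.0059,0.036,0],
  [-0.0059,0.036,0],
  [-0.0059,0.036,0],
  [-0.0059,0.036,0],
  [-0.0059,0.036,0],
], hand=[0.05,0.05,0.05,0.05,0.05], yaw=[0.035,0.035,0.035,0.035,0.035])

```text
time_s: 10.72
position: [0.5817, 0.3218, 0.1636]
tool_rot: [[-1.0, -0.003, 0.0], [-0.003, 1.0, 0.0], [-0.0, 0.0, -1.0]]
ft_force: [-0.2, 0.3, -0.1]
grip_width: 0.0618
gripper_force: 15.3
```

Call:
jog_arm([
  [0,0,0],
  [0,0,-0.03],
  [0,0,-0.035],
  [0,0,-0.022],
  [0,0,-0.01],
], hand=[0.05,0.05,0.05,0.05,0.05], yaw=[0,0,0,0,0])

```text
time_s: 11.35
position: [0.5819, 0.3197, 0.0653]
tool_rot: [[-1.0, -0.001, -0.002], [-0.001, 1.0, -0.001], [0.002, -0.001, -1.0]]
ft_force: [0.3, 0.3, -0.3]
grip_width: 0.062
gripper_force: 15.4
```

Run:
```python
from h import *
o=env.observe();print(o["position"],o["ft_force"],o["grip_width"])
crop("pics/cuptray.png","side",150,230,300,225,2)
```

```text
[0.58194956 0.31973276 0.06527728] [ 0.3087141   0.29741733 -0.32465921] 0.06195970849448907
```

View pics/cuptray.png

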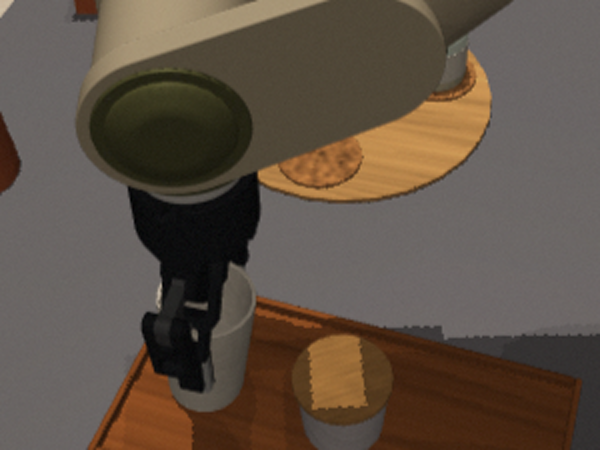

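Call:
jog_arm([
  [0,0,-0.003],
  [0,0,-0.002],
  [0,0,-0.001],
  [0,0,0],
  [0,0,0],
], hand=[0.05,0.05,0.05,0.05,0.05], yaw=[0,0,0,0,0])

```text
time_s: 12.02
position: [0.5829, 0.3208, 0.0618]
tool_rot: [[-1.0, -0.002, 0.003], [-0.002, 1.0, 0.001], [-0.003, 0.001, -1.0]]
ft_force: [-0.1, -0.2, 5.3]
grip_width: 0.0618
gripper_force: 15.1
```

Call:
jog_arm([
  [0,0,0],
  [0,0,0],
  [0,0,0],
  [0,0,0],
  [0,0,0.01],
], hand=[0.065,0.085,0.085,0.085,0.085], yaw=[0,0,0,0,0])

```text
time_s: 12.65
position: [0.5817, 0.3206, 0.0699]
tool_rot: [[-1.0, -0.002, -0.002], [-0.002, 1.0, -0.001], [0.002, -0.001, -1.0]]
ft_force: [0.6, -0.3, 0.1]
grip_width: 0.0851
gripper_force: 0.0
```

Call:
jog_arm([
  [0,0,0.02],
  [0,0,0.03],
  [0,0,0.03],
  [0,0,0.03],
  [0,0,0],
], hand=[0.085,0.085,0.085,0.085,0.085], yaw=[0,0,0,0,0])

```text
time_s: 13.28
position: [0.5829, 0.321, 0.1835]
tool_rot: [[-1.0, -0.002, 0.005], [-0.002, 1.0, 0.002], [-0.005, 0.002, -1.0]]
ft_force: [-0.9, 0.5, -0.3]
grip_width: 0.0849
gripper_force: 0.0
```

Call:
jog_arm([
  [-0.0086,-0.0355,0],
  [-0.0086,-0.0355,0],
  [-0.0086,-0.0355,0],
  [-0.0086,-0.0355,0],
  [-0.0086,-0.0355,0],
], hand=[0.085,0.085,0.085,0.085,0.085], yaw=[0.05,0.05,0.05,0.05,0.05])

```text
time_s: 13.9
position: [0.5382, 0.1421, 0.1795]
tool_rot: [[-0.968, -0.251, -0.001], [-0.251, 0.968, -0.0], [0.001, 0.0, -1.0]]
ft_force: [0.6, -0.4, -0.5]
grip_width: 0.0854
gripper_force: 0.0
```

Call:
jog_arm([
  [-0.0086,-0.0355,0],
  [-0.0086,-0.0355,0],
  [-0.0086,-0.0355,0],
  [-0.0086,-0.0355,0],
  [-0.0086,-0.0355,0],
], hand=[0.085,0.085,0.085,0.085,0.085], yaw=[0.05,0.05,0.05,0.05,0.05])

```text
time_s: 14.52
position: [0.4953, -0.0353, 0.1796]
tool_rot: [[-0.876, -0.483, -0.001], [-0.483, 0.876, 0.0], [0.001, 0.001, -1.0]]
ft_force: [0.3, -0.1, -0.7]
grip_width: 0.0853
gripper_force: 0.0
```

Call:
jog_arm([
  [0,0,-0.01],
  [0,0,-0.03],
  [0,0,-0.035],
  [0,0,-0.035],
  [0,0,-0.019],
], hand=[0.085,0.085,0.085,0.085,0.085], yaw=[0,0,0,0,0])

```text
time_s: 15.15
position: [0.495, -0.0332, 0.049]
tool_rot: [[-0.876, -0.481, -0.003], [-0.481, 0.876, 0.001], [0.002, 0.003, -1.0]]
ft_force: [-0.5, 0.3, 1.4]
grip_width: 0.0849
gripper_force: 0.0
```

Call:
jog_arm([
  [0,0,0],
  [0,0,0],
  [0,0,0],
  [0,0,0],
  [0,0,0],
], hand=[0.06,0.05,0.05,0.05,0.05], yaw=[0,0,0,0,0], grip_force=30)

```text
time_s: 15.78
position: [0.4962, -0.0342, 0.0518]
tool_rot: [[-0.877, -0.481, 0.001], [-0.481, 0.877, -0.0], [-0.001, -0.0, -1.0]]
ft_force: [-0.7, 0.9, 3.9]
grip_width: 0.0548
gripper_force: 32.4
```

Call:
jog_arm([
  [0,0,0.01],
  [0,0,0.025],
  [0,0,0.03],
  [0,0,0.03],
  [0,0,0.025],
], hand=[0.04,0.04,0.04,0.04,0.04], yaw=[0,0,0,0,0])

```text
time_s: 16.4
position: [0.4959, -0.0343, 0.173]
tool_rot: [[-0.877, -0.481, 0.001], [-0.481, 0.877, -0.0], [-0.001, -0.001, -1.0]]
ft_force: [-0.8, -0.0, -2.2]
grip_width: 0.0551
gripper_force: 32.4
```

Call:
jog_arm([
  [-0.0094,0.0364,0],
  [-0.0094,0.0364,0],
  [-0.0094,0.0364,0],
  [-0.0094,0.0364,0],
  [-0.0094,0.0364,0],
], hand=[0.04,0.04,0.04,0.04,0.04], yaw=[-0.05,-0.05,-0.05,-0.05,-0.05])

```text
time_s: 17.02
position: [0.4485, 0.1488, 0.1719]
tool_rot: [[-0.969, -0.248, 0.0], [-0.248, 0.969, -0.0], [-0.0, -0.0, -1.0]]
ft_force: [0.6, -0.3, -2.1]
grip_width: 0.0546
gripper_force: 32.4
```

Call:
jog_arm([
  [-0.0094,0.0364,0],
  [-0.0094,0.0364,0],
  [-0.0094,0.0364,0],
  [-0.0094,0.0364,0],
  [-0.0094,0.0364,0],
], hand=[0.04,0.04,0.04,0.04,0.04], yaw=[-0.05,-0.05,-0.05,-0.05,-0.05])

```text
time_s: 17.65
position: [0.4015, 0.3307, 0.1718]
tool_rot: [[-1.0, -0.0, 0.0], [-0.0, 1.0, -0.0], [-0.0, -0.0, -1.0]]
ft_force: [1.1, -0.0, -1.8]
grip_width: 0.0551
gripper_force: 32.4
```

Call:
jog_arm([
  [0,0,-0.01],
  [0,0,-0.03],
  [0,0,-0.035],
  [0,0,-0.03],
  [0,0,-0.014],
], hand=[0.04,0.04,0.04,0.04,0.04], yaw=[0,0,0,0,0])

```text
time_s: 18.27
position: [0.4017, 0.3288, 0.0511]
tool_rot: [[-1.0, -0.002, -0.002], [-0.002, 1.0, -0.001], [0.002, -0.001, -1.0]]
ft_force: [-0.3, 0.0, -0.9]
grip_width: 0.0546
gripper_force: 32.4
```

Call:
jog_arm([
  [0,0,-0.002],
  [0,0,-0.002],
  [0,0,0],
  [0,0,0],
  [0,0,0],
], hand=[0.04,0.04,0.04,0.04,0.04], yaw=[0,0,0,0,0])

```text
time_s: 18.9
position: [0.4021, 0.3298, 0.0486]
tool_rot: [[-1.0, -0.002, 0.0], [-0.002, 1.0, 0.0], [-0.0, 0.0, -1.0]]
ft_force: [-0.1, 0.4, -1.8]
grip_width: 0.0542
gripper_force: 32.5
```

Call:
jog_arm([
  [0,0,-0.0015],
  [0,0,0],
  [0,0,0],
  [0,0,0],
  [0,0,0],
], hand=[0.04,0.04,0.06,0.085,0.085], yaw=[0,0,0,0,0])

```text
time_s: 19.52
position: [0.4021, 0.3297, 0.0469]
tool_rot: [[-1.0, -0.002, 0.0], [-0.002, 1.0, 0.0], [-0.0, 0.0, -1.0]]
ft_force: [0.2, -0.5, -0.2]
grip_width: 0.085
gripper_force: 0.0
```

Call:
jog_arm([
  [0,0,0.01],
  [0,0,0.02],
  [0,0,0.03],
  [0,0,0.04],
  [0,0,0.04],
], hand=[0.085,0.085,0.085,0.085,0.085], yaw=[0,0,0,0,0])

```text
time_s: 20.15
position: [0.4018, 0.3296, 0.1888]
tool_rot: [[-1.0, -0.002, 0.0], [-0.002, 1.0, 0.0], [-0.0, 0.0, -1.0]]
ft_force: [0.3, -0.3, -1.0]
grip_width: 0.0846
gripper_force: 0.0
```

Call:
jog_arm([
  [0.0164,-0.0321,0],
  [0.0164,-0.0321,0],
  [0.0164,-0.0321,0],
  [0.0164,-0.0321,0],
  [0.0164,-0.0321,0],
], hand=[0.085,0.085,0.085,0.085,0.085], yaw=[-0.167,-0.167,-0.167,-0.167,-0.167])

```text
time_s: 20.78
position: [0.4845, 0.1681, 0.1876]
tool_rot: [[-0.669, 0.743, 0.001], [0.743, 0.669, 0.0], [-0.0, 0.001, -1.0]]
ft_force: [0.2, 0.6, 0.2]
grip_width: 0.0852
gripper_force: 0.0
```

Run:
```python
from h import *
import cv2
a=env.get_image("top")[:,:,::-1]
cv2.imwrite("pics/top1.png",cv2.resize(a[150:400,90:540],None,fx=1.7,fy=1.7,interpolation=cv2.INTER_CUBIC))
```

```text
(no output)
```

View pics/top1.png

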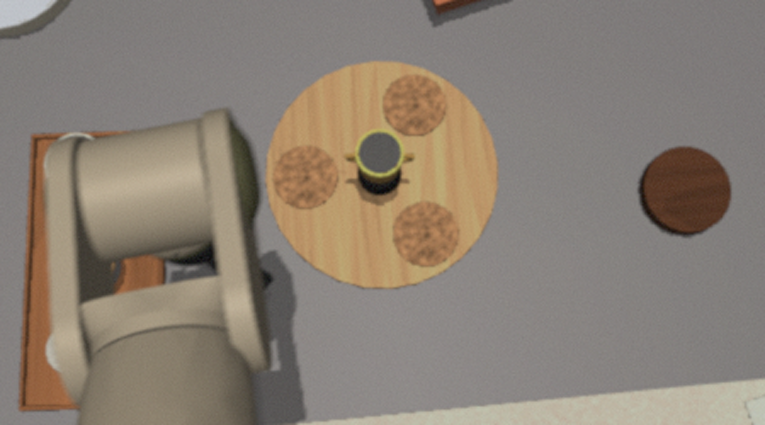

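Run:
```python
from h import *
np.set_printoptions(precision=4,suppress=True)
f=lambda u,v:((u+.5)/1.7-.5+90,(v+.5)/1.7-.5+150)
for n,u,v,z in[("cup",415,105,.01),("bas",305,177,.01),("jar",426.5,234,.01),("stand",686.5,190,.024),("tro",380,155,.111),("tro",294*1.0/3.75*1.7+247-.0,0,.1)]:print(n,ray("top",*f(u,v),z))
```

```text
cup [ 0.6407 -0.0368]
bas [0.5694 0.0926]
jar [ 0.494 -0.035]
stand [ 0.5145 -0.3212]
tro [0.5637 0.0099]
tro [ 0.734  -0.0059]
```

Call:
jog_arm([
  [0.0164,-0.0321,0],
  [0.0164,-0.0321,0],
  [0.0164,-0.0321,0],
  [0.0164,-0.0321,0],
  [0.0164,-0.0321,0],
], hand=[0.085,0.085,0.085,0.085,0.085], yaw=[-0.167,-0.167,-0.167,-0.167,-0.167])

```text
time_s: 21.45
position: [0.5664, 0.0078, 0.1875]
tool_rot: [[0.102, 0.995, 0.001], [0.995, -0.102, -0.0], [0.0, 0.001, -1.0]]
ft_force: [0.0, -0.2, -0.0]
grip_width: 0.0846
gripper_force: 0.0
```

Call:
jog_arm([
  [0,0,0],
  [0,0,-0.03],
  [0,0,-0.03],
  [0,0,-0.025],
  [0,0,-0.013],
], hand=[0.085,0.085,0.085,0.085,0.085], yaw=[0,0,0,0,0])

```text
time_s: 22.08
position: [0.5654, 0.0096, 0.0882]
tool_rot: [[0.094, 0.996, -0.001], [0.996, -0.094, 0.0], [0.0, -0.001, -1.0]]
ft_force: [0.7, 0.4, 0.5]
grip_width: 0.085
gripper_force: 0.0
```

Call:
jog_arm([
  [0,0,0],
  [0,0,0],
  [0,0,0],
  [0,0,0],
  [0,0,0],
], hand=[0.06,0.04,0.04,0.04,0.04], yaw=[0,0,0,0,0])

```text
time_s: 22.7
position: [0.5669, 0.0086, 0.0901]
tool_rot: [[0.097, 0.995, 0.003], [0.995, -0.097, -0.0], [-0.0, 0.003, -1.0]]
ft_force: [1.2, -0.1, 6.5]
grip_width: 0.0488
gripper_force: 31.0
```

Call:
jog_arm([
  [0,0,0],
  [0,0,0.01],
  [0,0,0.02],
  [0,0,0.03],
  [0,0,0.03],
], hand=[0.04,0.04,0.04,0.04,0.04], yaw=[0,0,0,0,0])

```text
time_s: 23.32
position: [0.5656, 0.0088, 0.1798]
tool_rot: [[0.097, 0.995, -0.001], [0.995, -0.097, 0.0], [0.0, -0.001, -1.0]]
ft_force: [0.8, 0.7, -3.8]
grip_width: 0.0488
gripper_force: 31.7
```

Call:
jog_arm([
  [-0.005,-0.0329,0],
  [-0.005,-0.0329,0],
  [-0.005,-0.0329,0],
  [-0.005,-0.0329,0],
  [-0.005,-0.0329,0],
], hand=[0.04,0.04,0.04,0.04,0.04], yaw=[0,0,0,0,0])

```text
time_s: 23.95
position: [0.5405, -0.1567, 0.179]
tool_rot: [[0.097, 0.995, -0.001], [0.995, -0.097, 0.0], [0.0, -0.001, -1.0]]
ft_force: [0.8, 0.4, -3.0]
grip_width: 0.049
gripper_force: 31.6
```

Call:
jog_arm([
  [-0.005,-0.0329,0],
  [-0.005,-0.0329,0],
  [-0.005,-0.0329,0],
  [-0.005,-0.0329,0],
  [-0.005,-0.0329,0],
], hand=[0.04,0.04,0.04,0.04,0.04], yaw=[0,0,0,0,0])

```text
time_s: 24.58
position: [0.5155, -0.3211, 0.1789]
tool_rot: [[0.097, 0.995, -0.001], [0.995, -0.097, 0.001], [0.001, -0.001, -1.0]]
ft_force: [-0.3, -0.6, -1.9]
grip_width: 0.0487
gripper_force: 31.6
```

Call:
jog_arm([
  [0,0,-0.01],
  [0,0,-0.025],
  [0,0,-0.02],
  [0,0,-0.01],
  [0,0,0],
], hand=[0.04,0.04,0.04,0.04,0.04], yaw=[0,0,0,0,0])

```text
time_s: 25.2
position: [0.516, -0.3197, 0.1134]
tool_rot: [[0.096, 0.995, -0.001], [0.995, -0.096, 0.001], [0.001, -0.001, -1.0]]
ft_force: [0.9, 0.6, -2.3]
grip_width: 0.0485
gripper_force: 31.6
```

Run:
```python
from h import *
import cv2
o=env.observe();print(o["position"],o["ft_force"],o["grip_width"])
a=env.get_image("top")[:,:,::-1][180:340,400:600];b=env.get_image("side")[:,:,::-1][110:270,330:480]
z=lambda i:cv2.resize(i,None,fx=2.2,fy=2.2,interpolation=cv2.INTER_CUBIC)
cv2.imwrite("pics/st.png",np.hstack([z(a),z(b)]))
```

```text
[ 0.51597511 -0.31966079  0.1134435 ] [ 0.90146526  0.56414328 -2.26708521] 0.048532254451182436
```

View pics/st.png

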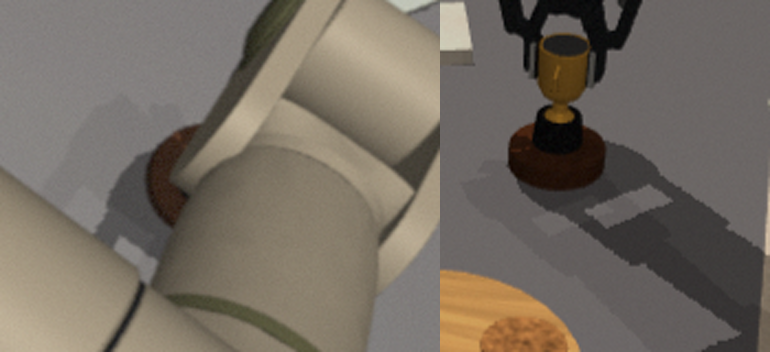

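Side view: trophy upright in the grip, its foot (557,130) centred over the stand (557,145). Lower and release.

Call:
jog_arm([
  [0,0,-0.002],
  [0,0,-0.002],
  [0,0,0],
  [0,0,0],
  [0,0,0],
], hand=[0.04,0.04,0.04,0.04,0.04], yaw=[0,0,0,0,0])

```text
time_s: 25.92
position: [0.5161, -0.3203, 0.1099]
tool_rot: [[0.097, 0.995, 0.0], [0.995, -0.097, -0.0], [-0.0, 0.0, -1.0]]
ft_force: [-0.2, -0.2, -3.0]
grip_width: 0.0486
gripper_force: 31.6
```

Call:
jog_arm([
  [0,0,-0.001],
  [0,0,0],
  [0,0,0],
  [0,0,0],
  [0,0,0],
], hand=[0.04,0.04,0.04,0.04,0.04], yaw=[0,0,0,0,0])

```text
time_s: 26.55
position: [0.5161, -0.3203, 0.1088]
tool_rot: [[0.097, 0.995, -0.0], [0.995, -0.097, -0.0], [-0.0, -0.0, -1.0]]
ft_force: [0.2, -0.0, -2.2]
grip_width: 0.049
gripper_force: 31.6
```

Call:
jog_arm([
  [0,0,-0.001],
  [0,0,0],
  [0,0,0],
  [0,0,0],
  [0,0,0],
], hand=[0.04,0.04,0.05,0.07,0.085], yaw=[0,0,0,0,0])

```text
time_s: 27.18
position: [0.5161, -0.3203, 0.1079]
tool_rot: [[0.097, 0.995, 0.0], [0.995, -0.097, -0.0], [-0.0, 0.0, -1.0]]
ft_force: [0.3, -0.6, -0.5]
grip_width: 0.0832
gripper_force: 0.0
```

Call:
jog_arm([
  [0,0,0],
  [0,0,0.005],
  [0,0,0.025],
  [0,0,0.035],
  [0,0,0.035],
], hand=[0.085,0.085,0.085,0.085,0.085], yaw=[0,0,0,0,0])

```text
time_s: 27.8
position: [0.516, -0.3202, 0.2092]
tool_rot: [[0.097, 0.995, 0.0], [0.995, -0.097, -0.0], [-0.0, 0.0, -1.0]]
ft_force: [1.5, -0.7, 1.1]
grip_width: 0.085
gripper_force: 0.0
```

Call:
jog_arm([
  [-0.0095,0.054,0],
  [-0.0095,0.054,0],
  [-0.0095,0.054,0],
  [-0.0095,0.054,0],
  [-0.0095,0.054,0],
], hand=[0.085,0.085,0.085,0.085,0.085], yaw=[0.16,0.16,0.16,0.16,0.16])

```text
time_s: 28.42
position: [0.4681, -0.0487, 0.2083]
tool_rot: [[-0.65, 0.76, 0.001], [0.76, 0.65, -0.0], [-0.001, 0.0, -1.0]]
ft_force: [-0.2, -0.3, 0.2]
grip_width: 0.0848
gripper_force: 0.0
```

Run:
```python
from h import *
import cv2
a=env.get_image("top")[:,:,::-1][180:340,400:600];b=env.get_image("side")[:,:,::-1][110:270,330:480]
z=lambda i:cv2.resize(i,None,fx=2.2,fy=2.2,interpolation=cv2.INTER_CUBIC)
cv2.imwrite("pics/st2.png",np.hstack([z(a),z(b)]))
```

```text
(no output)
```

View pics/st2.png

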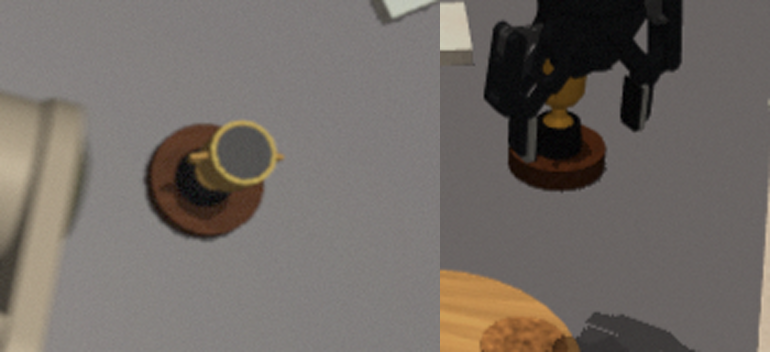

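Call:
jog_arm([
  [-0.0066,0.038,0],
  [-0.0066,0.038,0],
  [-0.0066,0.038,0],
  [-0.0066,0.038,0],
  [-0.0066,0.038,0],
], hand=[0.085,0.085,0.085,0.085,0.085], yaw=[0.0864,0.0864,0.0864,0.0864,0.0864])

```text
time_s: 29.15
position: [0.4357, 0.1405, 0.2083]
tool_rot: [[-0.907, 0.421, 0.001], [0.421, 0.907, -0.0], [-0.001, 0.0, -1.0]]
ft_force: [0.6, -0.1, -0.9]
grip_width: 0.0849
gripper_force: 0.0
```

Call:
jog_arm([
  [-0.0066,0.038,0],
  [-0.0066,0.038,0],
  [-0.0066,0.038,0],
  [-0.0066,0.038,0],
  [-0.0066,0.038,0],
], hand=[0.085,0.085,0.085,0.085,0.085], yaw=[0.0864,0.0864,0.0864,0.0864,0.0864])

```text
time_s: 29.78
position: [0.4028, 0.3307, 0.2082]
tool_rot: [[-1.0, 0.002, 0.001], [0.002, 1.0, 0.0], [-0.001, 0.0, -1.0]]
ft_force: [0.4, -0.3, 0.4]
grip_width: 0.085
gripper_force: 0.0
```

Run:
```python
from h import *
print(ray("top",510.6,249.3,.129),ray("top",493.8,261.5,.024),env.observe()["position"])
```

```text
[ 0.51540037 -0.31852221] [ 0.51456659 -0.32152841] [0.40277899 0.33070554 0.20821582]
```

Trophy is within about 3 mm of the stand centre. Next, the jar goes back.

Call:
jog_arm([
  [0,0,-0.01],
  [0,0,-0.05],
  [0,0,-0.05],
  [0,0,-0.035],
  [0,0,-0.016],
], hand=[0.085,0.085,0.085,0.085,0.085], yaw=[0,0,0,0,0])

```text
time_s: 30.4
position: [0.4024, 0.3282, 0.0448]
tool_rot: [[-1.0, 0.006, -0.003], [0.006, 1.0, -0.002], [0.003, -0.002, -1.0]]
ft_force: [1.0, 0.0, -0.4]
grip_width: 0.0851
gripper_force: 0.0
```

Call:
jog_arm([
  [0,0,0],
  [0,0,0],
  [0,0,0],
  [0,0,0],
  [0,0,0],
], hand=[0.06,0.05,0.04,0.04,0.04], yaw=[0,0,0,0,0])

```text
time_s: 31.02
position: [0.4031, 0.3297, 0.0476]
tool_rot: [[-1.0, 0.004, 0.002], [0.004, 1.0, 0.0], [-0.002, 0.0, -1.0]]
ft_force: [0.6, -2.9, 6.1]
grip_width: 0.0551
gripper_force: 32.7
```

Call:
jog_arm([
  [0,0,0.01],
  [0,0,0.025],
  [0,0,0.03],
  [0,0,0.03],
  [0,0,0.025],
], hand=[0.04,0.04,0.04,0.04,0.04], yaw=[0,0,0,0,0])

```text
time_s: 31.65
position: [0.4023, 0.3298, 0.1683]
tool_rot: [[-1.0, 0.004, 0.0], [0.004, 1.0, 0.0], [-0.0, 0.0, -1.0]]
ft_force: [-0.2, -0.3, -2.3]
grip_width: 0.0549
gripper_force: 32.5
```

Call:
jog_arm([
  [0.0094,-0.0364,0],
  [0.0094,-0.0364,0],
  [0.0094,-0.0364,0],
  [0.0094,-0.0364,0],
  [0.0094,-0.0364,0],
], hand=[0.04,0.04,0.04,0.04,0.04], yaw=[0,0,0,0,0])

```text
time_s: 32.28
position: [0.4495, 0.1467, 0.1672]
tool_rot: [[-1.0, 0.004, -0.0], [0.004, 1.0, 0.0], [0.0, 0.0, -1.0]]
ft_force: [1.0, 0.3, -2.0]
grip_width: 0.0547
gripper_force: 32.5
```

Call:
jog_arm([
  [0.0094,-0.0364,0],
  [0.0094,-0.0364,0],
  [0.0094,-0.0364,0],
  [0.0094,-0.0364,0],
  [0.0094,-0.0364,0],
], hand=[0.04,0.04,0.04,0.04,0.04], yaw=[0,0,0,0,0])

```text
time_s: 32.9
position: [0.4965, -0.0353, 0.1672]
tool_rot: [[-1.0, 0.004, -0.0], [0.004, 1.0, 0.0], [0.0, 0.0, -1.0]]
ft_force: [1.2, 0.7, -1.9]
grip_width: 0.0548
gripper_force: 32.5
```

Call:
jog_arm([
  [0,0,-0.01],
  [0,0,-0.035],
  [0,0,-0.035],
  [0,0,-0.025],
  [0,0,-0.006],
], hand=[0.04,0.04,0.04,0.04,0.04], yaw=[0,0,0,0,0])

```text
time_s: 33.52
position: [0.4956, -0.0332, 0.0547]
tool_rot: [[-1.0, 0.003, -0.003], [0.003, 1.0, 0.001], [0.003, 0.001, -1.0]]
ft_force: [-0.2, -0.5, -1.8]
grip_width: 0.0549
gripper_force: 32.6
```

Call:
jog_arm([
  [0,0,-0.002],
  [0,0,0],
  [0,0,0],
  [0,0,0],
  [0,0,0],
], hand=[0.04,0.04,0.04,0.04,0.04], yaw=[0,0,0,0,0])

```text
time_s: 34.15
position: [0.4966, -0.0343, 0.054]
tool_rot: [[-1.0, 0.004, 0.0], [0.004, 1.0, -0.0], [-0.0, -0.0, -1.0]]
ft_force: [-0.1, -0.6, -1.7]
grip_width: 0.0548
gripper_force: 32.6
```

Call:
jog_arm([
  [0,0,-0.0015],
  [0,0,0],
  [0,0,0],
  [0,0,0],
  [0,0,0],
], hand=[0.04,0.04,0.04,0.06,0.085], yaw=[0,0,0,0,0])

```text
time_s: 34.78
position: [0.4966, -0.0343, 0.0522]
tool_rot: [[-1.0, 0.004, -0.0], [0.004, 1.0, 0.0], [0.0, 0.0, -1.0]]
ft_force: [-0.1, -0.7, 0.6]
grip_width: 0.0763
gripper_force: 0.0
```

Call:
jog_arm([
  [0,0,0],
  [0,0,0.01],
  [0,0,0.03],
  [0,0,0.045],
  [0,0,0.045],
], hand=[0.085,0.085,0.085,0.085,0.085], yaw=[0,0,0,0,0])

```text
time_s: 35.4
position: [0.4963, -0.0342, 0.1843]
tool_rot: [[-1.0, 0.004, 0.0], [0.004, 1.0, -0.0], [-0.0, -0.0, -1.0]]
ft_force: [1.2, 1.1, -0.6]
grip_width: 0.085
gripper_force: 0.0
```

Call:
jog_arm([
  [0.0085,0.0355,0],
  [0.0085,0.0355,0],
  [0.0085,0.0355,0],
  [0.0085,0.0355,0],
  [0.0085,0.0355,0],
], hand=[0.085,0.085,0.085,0.085,0.085], yaw=[0,0,0,0,0])

```text
time_s: 36.02
position: [0.5392, 0.1444, 0.1831]
tool_rot: [[-1.0, 0.004, 0.001], [0.004, 1.0, 0.0], [-0.001, 0.0, -1.0]]
ft_force: [0.4, -1.1, 0.6]
grip_width: 0.0852
gripper_force: 0.0
```

Call:
jog_arm([
  [0.0085,0.0355,0],
  [0.0085,0.0355,0],
  [0.0085,0.0355,0],
  [0.0085,0.0355,0],
  [0.0085,0.0355,0],
], hand=[0.085,0.085,0.085,0.085,0.085], yaw=[0,0,0,0,0])

```text
time_s: 36.65
position: [0.5816, 0.3219, 0.1831]
tool_rot: [[-1.0, 0.004, 0.0], [0.004, 1.0, 0.0], [-0.0, 0.0, -1.0]]
ft_force: [-0.7, -0.5, 0.5]
grip_width: 0.0848
gripper_force: 0.0
```

Call:
jog_arm([
  [0,0,0],
  [0,0,-0.035],
  [0,0,-0.04],
  [0,0,-0.032],
  [0,0,-0.015],
], hand=[0.085,0.085,0.085,0.085,0.085], yaw=[0,0,0,0,0])

```text
time_s: 37.28
position: [0.581, 0.3198, 0.0592]
tool_rot: [[-1.0, 0.004, -0.002], [0.004, 1.0, -0.001], [0.002, -0.001, -1.0]]
ft_force: [0.6, 0.5, 0.4]
grip_width: 0.0847
gripper_force: 0.0
```

Call:
jog_arm([
  [0,0,0],
  [0,0,0],
  [0,0,0],
  [0,0,0],
  [0,0,0],
], hand=[0.07,0.05,0.05,0.05,0.05], yaw=[0,0,0,0,0], grip_force=20)

```text
time_s: 37.9
position: [0.5824, 0.3207, 0.0619]
tool_rot: [[-1.0, 0.004, 0.003], [0.004, 1.0, 0.001], [-0.003, 0.001, -1.0]]
ft_force: [-1.1, -1.5, 6.0]
grip_width: 0.0629
gripper_force: 13.0
```

Call:
jog_arm([
  [0,0,0.005],
  [0,0,0.02],
  [0,0,0.025],
  [0,0,0.025],
  [0,0,0.025],
], hand=[0.05,0.05,0.05,0.05,0.05], yaw=[0,0,0,0,0])

```text
time_s: 38.52
position: [0.5813, 0.3208, 0.1613]
tool_rot: [[-1.0, 0.004, -0.0], [0.004, 1.0, 0.0], [0.0, 0.0, -1.0]]
ft_force: [-0.5, -0.8, -0.0]
grip_width: 0.0627
gripper_force: 13.4
```

Call:
jog_arm([
  [0.0059,-0.036,0],
  [0.0059,-0.036,0],
  [0.0059,-0.036,0],
  [0.0059,-0.036,0],
  [0.0059,-0.036,0],
], hand=[0.05,0.05,0.05,0.05,0.05], yaw=[0,0,0,0,0])

```text
time_s: 39.15
position: [0.611, 0.1397, 0.1605]
tool_rot: [[-1.0, 0.004, -0.0], [0.004, 1.0, 0.0], [0.0, 0.0, -1.0]]
ft_force: [1.0, 0.3, -1.3]
grip_width: 0.0627
gripper_force: 13.5
```

Call:
jog_arm([
  [0.0059,-0.036,0],
  [0.0059,-0.036,0],
  [0.0059,-0.036,0],
  [0.0059,-0.036,0],
  [0.0059,-0.036,0],
], hand=[0.05,0.05,0.05,0.05,0.05], yaw=[0,0,0,0,0])

```text
time_s: 39.78
position: [0.6406, -0.0403, 0.1605]
tool_rot: [[-1.0, 0.004, -0.0], [0.004, 1.0, 0.0], [0.0, 0.0, -1.0]]
ft_force: [0.6, 0.7, -0.4]
grip_width: 0.0625
gripper_force: 13.5
```

Call:
jog_arm([
  [0,0,-0.01],
  [0,0,-0.03],
  [0,0,-0.03],
  [0,0,-0.015],
  [0,0,-0.005],
], hand=[0.05,0.05,0.05,0.05,0.05], yaw=[0,0,0,0,0])

```text
time_s: 40.4
position: [0.6404, -0.0387, 0.0698]
tool_rot: [[-1.0, 0.003, -0.001], [0.003, 1.0, 0.0], [0.001, 0.0, -1.0]]
ft_force: [0.2, 0.4, -0.4]
grip_width: 0.0628
gripper_force: 13.5
```

Call:
jog_arm([
  [0,0,-0.002],
  [0,0,0],
  [0,0,0],
  [0,0,0],
  [0,0,0],
], hand=[0.05,0.05,0.05,0.05,0.05], yaw=[0,0,0,0,0])

```text
time_s: 41.02
position: [0.6406, -0.0393, 0.0685]
tool_rot: [[-1.0, 0.004, 0.0], [0.004, 1.0, -0.0], [-0.0, -0.0, -1.0]]
ft_force: [0.9, -0.6, -1.4]
grip_width: 0.0628
gripper_force: 13.5
```

Call:
jog_arm([
  [0,0,-0.001],
  [0,0,-0.001],
  [0,0,0],
  [0,0,0],
  [0,0,0],
], hand=[0.05,0.05,0.05,0.05,0.05], yaw=[0,0,0,0,0])

```text
time_s: 41.65
position: [0.641, -0.0394, 0.067]
tool_rot: [[-1.0, 0.004, 0.001], [0.004, 1.0, -0.0], [-0.001, -0.0, -1.0]]
ft_force: [0.8, -0.7, 6.0]
grip_width: 0.0626
gripper_force: 13.3
```

Call:
jog_arm([
  [0,0,0],
  [0,0,0],
  [0,0,0],
  [0,0,0],
  [0,0,0.01],
], hand=[0.065,0.085,0.085,0.085,0.085], yaw=[0,0,0,0,0])

```text
time_s: 42.28
position: [0.6402, -0.0392, 0.076]
tool_rot: [[-1.0, 0.004, -0.002], [0.004, 1.0, 0.0], [0.002, 0.0, -1.0]]
ft_force: [0.1, -0.3, -0.5]
grip_width: 0.085
gripper_force: 0.0
```

Call:
jog_arm([
  [0,0,0.02],
  [0,0,0.03],
  [0,0,0.03],
  [0,0,0.03],
  [0,0,0],
], hand=[0.085,0.085,0.085,0.085,0.085], yaw=[0,0,0,0,0])

```text
time_s: 42.9
position: [0.6414, -0.0395, 0.1893]
tool_rot: [[-1.0, 0.004, 0.005], [0.004, 1.0, -0.001], [-0.005, -0.001, -1.0]]
ft_force: [1.0, -0.3, -0.1]
grip_width: 0.0849
gripper_force: 0.0
```

Call:
jog_arm([
  [-0.0149,0.0364,0],
  [-0.0149,0.0364,0],
  [-0.0149,0.0364,0],
  [-0.0149,0.0364,0],
  [-0.0149,0.0364,0],
], hand=[0.085,0.085,0.085,0.085,0.085], yaw=[0,0,0,0,0])

```text
time_s: 43.52
position: [0.5651, 0.1438, 0.1855]
tool_rot: [[-1.0, 0.004, -0.001], [0.004, 1.0, -0.0], [0.001, -0.0, -1.0]]
ft_force: [-0.5, 0.2, -0.7]
grip_width: 0.0852
gripper_force: 0.0
```

Call:
jog_arm([
  [-0.0149,0.0364,0],
  [-0.0149,0.0364,0],
  [-0.0149,0.0364,0],
  [-0.0149,0.0364,0],
  [-0.0149,0.0364,0],
], hand=[0.085,0.085,0.085,0.085,0.085], yaw=[0,0,0,0,0])

```text
time_s: 44.15
position: [0.4906, 0.3257, 0.1855]
tool_rot: [[-1.0, 0.004, -0.001], [0.004, 1.0, -0.001], [0.001, -0.001, -1.0]]
ft_force: [0.8, -0.3, 0.6]
grip_width: 0.0848
gripper_force: 0.0
```

Call:
jog_arm([
  [0,0,0],
  [0,0,-0.04],
  [0,0,-0.045],
  [0,0,-0.038],
  [0,0,-0.015],
], hand=[0.085,0.085,0.085,0.085,0.085], yaw=[0,0,0,0,0])

```text
time_s: 44.78
position: [0.4909, 0.3235, 0.046]
tool_rot: [[-1.0, 0.005, -0.004], [0.005, 1.0, -0.002], [0.004, -0.002, -1.0]]
ft_force: [0.4, -0.1, 0.2]
grip_width: 0.0853
gripper_force: 0.0
```

Call:
jog_arm([
  [0,0,0],
  [0,0,0],
  [0,0,0],
  [0,0,0],
  [0,0,0],
], hand=[0.07,0.05,0.05,0.05,0.05], yaw=[0,0,0,0,0], grip_force=25)

```text
time_s: 45.4
position: [0.492, 0.3248, 0.0492]
tool_rot: [[-1.0, 0.004, 0.002], [0.004, 1.0, 0.001], [-0.002, 0.001, -1.0]]
ft_force: [-0.2, -1.2, 6.1]
grip_width: 0.0645
gripper_force: 28.4
```

Call:
jog_arm([
  [0,0,0.01],
  [0,0,0.02],
  [0,0,0.025],
  [0,0,0.025],
  [0,0,0.02],
], hand=[0.05,0.05,0.05,0.05,0.05], yaw=[0,0,0,0,0])

```text
time_s: 46.02
position: [0.4914, 0.3247, 0.1497]
tool_rot: [[-1.0, 0.004, 0.0], [0.004, 1.0, 0.0], [-0.0, 0.0, -1.0]]
ft_force: [-0.6, -0.2, -1.1]
grip_width: 0.0645
gripper_force: 28.2
```

Call:
jog_arm([
  [0.0157,-0.0466,0],
  [0.0157,-0.0466,0],
  [0.0157,-0.0466,0],
  [0.0157,-0.0466,0],
  [0.0157,-0.0466,0],
], hand=[0.05,0.05,0.05,0.05,0.05], yaw=[0,0,0,0,0])

```text
time_s: 46.65
position: [0.5703, 0.0902, 0.1487]
tool_rot: [[-1.0, 0.004, -0.0], [0.004, 1.0, 0.0], [0.0, 0.0, -1.0]]
ft_force: [0.8, 1.0, -0.7]
grip_width: 0.0643
gripper_force: 28.3
```

Call:
jog_arm([
  [0,0,0],
  [0,0,-0.03],
  [0,0,-0.035],
  [0,0,-0.02],
  [0,0,-0.007],
], hand=[0.05,0.05,0.05,0.05,0.05], yaw=[0,0,0,0,0])

```text
time_s: 47.28
position: [0.5693, 0.0926, 0.0555]
tool_rot: [[-1.0, 0.003, -0.002], [0.003, 1.0, 0.0], [0.002, 0.0, -1.0]]
ft_force: [1.1, 0.6, -2.2]
grip_width: 0.0644
gripper_force: 28.4
```

Call:
jog_arm([
  [0,0,-0.001],
  [0,0,-0.001],
  [0,0,0],
  [0,0,0],
  [0,0,0],
], hand=[0.05,0.05,0.05,0.05,0.05], yaw=[0,0,0,0,0])

```text
time_s: 47.9
position: [0.5701, 0.0917, 0.0545]
tool_rot: [[-1.0, 0.004, 0.0], [0.004, 1.0, -0.0], [-0.0, -0.0, -1.0]]
ft_force: [-0.8, 0.1, -0.8]
grip_width: 0.0646
gripper_force: 28.4
```

Lower slightly, open, raise, and move clear towards the tray side for a look.

Call:
jog_arm([
  [0,0,-0.001],
  [0,0,0],
  [0,0,0],
  [0,0,0],
  [0,0,0],
], hand=[0.05,0.05,0.065,0.085,0.085], yaw=[0,0,0,0,0])

```text
time_s: 48.52
position: [0.5701, 0.0917, 0.0532]
tool_rot: [[-1.0, 0.004, -0.0], [0.004, 1.0, -0.0], [0.0, -0.0, -1.0]]
ft_force: [0.3, -0.4, -0.7]
grip_width: 0.0848
gripper_force: 0.0
```

Call:
jog_arm([
  [0,0,0],
  [0,0,0.015],
  [0,0,0.04],
  [0,0,0.05],
  [0,0,0.05],
], hand=[0.085,0.085,0.085,0.085,0.085], yaw=[0,0,0,0,0])

```text
time_s: 49.15
position: [0.5698, 0.0917, 0.211]
tool_rot: [[-1.0, 0.004, 0.001], [0.004, 1.0, -0.0], [-0.001, -0.0, -1.0]]
ft_force: [0.6, 0.0, -0.0]
grip_width: 0.085
gripper_force: 0.0
```

Call:
jog_arm([
  [-0.03,0.05,0],
  [-0.03,0.05,0],
  [-0.03,0.05,0],
  [-0.03,0.05,0],
  [-0.03,0.05,0],
], hand=[0.085,0.085,0.085,0.085,0.085], yaw=[0,0,0,0,0])

```text
time_s: 49.78
position: [0.4189, 0.3432, 0.2096]
tool_rot: [[-1.0, 0.004, 0.001], [0.004, 1.0, 0.001], [-0.001, 0.001, -1.0]]
ft_force: [0.1, 0.4, 0.6]
grip_width: 0.0852
gripper_force: 0.0
```

Call:
jog_arm([
  [-0.03,0.03,0],
  [-0.03,0.03,0],
  [0,0,0],
  [0,0,0],
  [0,0,0],
], hand=[0.085,0.085,0.085,0.085,0.085], yaw=[0,0,0,0,0])

```text
time_s: 50.4
position: [0.3609, 0.401, 0.2086]
tool_rot: [[-1.0, 0.005, 0.0], [0.005, 1.0, 0.0], [-0.0, 0.0, -1.0]]
ft_force: [0.3, 0.1, -0.3]
grip_width: 0.0851
gripper_force: 0.0
```

Run:
```python
from h import *
import cv2
a=env.get_image("top")[:,:,::-1]
cv2.imwrite("pics/top2.png",a)
z=lambda i:cv2.resize(i,(400,400),interpolation=cv2.INTER_CUBIC)
o=cv2.imread("pics/top0.png")
cv2.imwrite("pics/end.png",np.hstack([z(o[170:330,235:395]),z(a[170:330,235:395])]))
```

```text
(no output)
```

View pics/end.png

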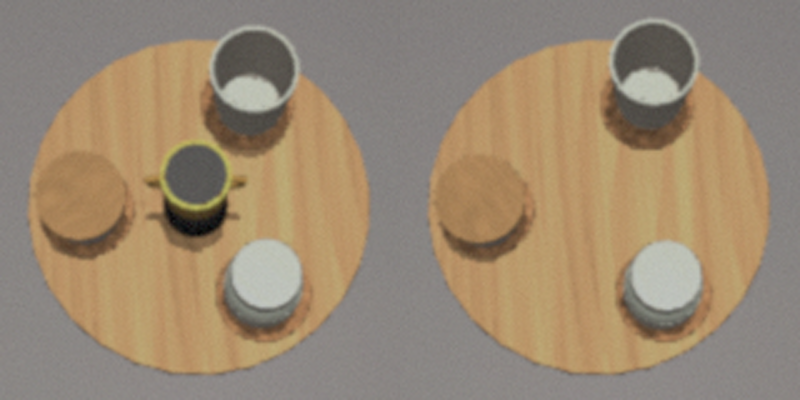

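View pics/top2.png

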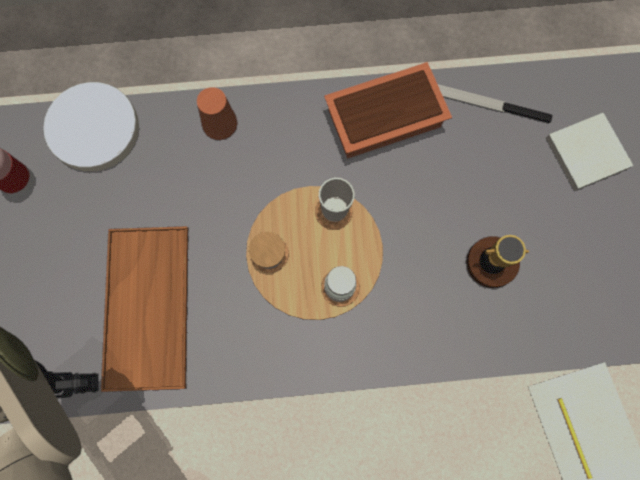

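```bash
python3 -c "
from rig import env
print(env.close_job())"
```

```text
the job is handed in; nothing more can be done
None
```

The job is handed in: from the last pictures, the trophy stands about 3 mm from the stand's centre, and the cup, jar and basin are upright on their own coasters, about 5 mm or less from where they started; the hand-in did not return a verdict.

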